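# Sweep the offcuts off the work board into the scrap bin

### The arm

A 6-joint arm with a two-finger parallel gripper is mounted at the origin on the work surface. World frame = base frame: x ahead of the robot, y to its left, z up, the work surface at z = 0. Lengths are in m, angles in degrees, forces in N, time in s.
With the tool pointing down it reaches from about 0.3 to 0.75 m from the base axis. Payload 8.5 kg.
Tool frame: the origin (TCP) lies at the very end of the fingers, on their centre line; the grasp point (between the pads) lies 19 mm behind it; z points along the fingers, y is the line along which they close (so a half turn about z gives the same grasp; the last joint's range is limited). The gripper opens to 85 mm and grips with 20 to 120 N. Pads are 22 mm wide; open, the fingers measure 114 mm over their backs; the gripper's body (76 mm by 85 mm) begins 54 mm behind the grasp point. The pads swing forward as they close: fully open they stand 13 mm farther back than shut.
Start: joints at [56.018, 21.807, 74.336, -0, 83.858, -12.336], TCP at [0.203, 0.511, 0.207] pointing down, gripper open.
Joint ranges: [-178.18, 178.18], [-50.72, 133.34], [12.68, 142.11], [-81.47, 261.47], [9.98, 163.14], [-165.26, 165.26]. Speed limits (degrees/s): [136.94, 136.94, 180, 180, 180, 180].

### API

Orientations are given as a 3x3 rotation matrix whose columns are the frame's x, y, z axes.
In Python, from rig import * gives the robot as it stands. The module is installed in compiled form; this text tells all that it offers.
- The arm moves only by the shell command python3 -m pendant 'ROWS' [OPENING] [FORCE]. ROWS is JSON, a list of rows, each a list of 2 entries, a list of its own where there are three numbers: the shift along the tool's x, y, z as a fraction of full scale, then the turn, a rotation vector about the tool's x, y, z as a fraction of full scale. A call has 1 to 8 rows; each row shifts and turns the commanded pose from where the row before left it, along the tool's axes as they then stand; what a row does not reach is not made up. Full scale, the value 1, is 40 mm for a shift and 5 degrees for a turn. A row lasts 1/8 s, in which the tool goes at most 62.5 mm and 10.7 degrees, less where a joint would pass 70% of its speed; a pose out of reach is approached as far as the arm can. A call with a number of a shift or a turn outside -1 to 1 is refused whole. A call with a gripper value outside its range is refused whole. OPENING is the opening, from 0 (shut) to 1 (fully open), set as the call begins (- or left out, the last holds). The fingers move at their own pace and stop on an object; FORCE is the grip in N (left out, the last holds). Time passes only in rows, so rows that do not move let the fingers close. It gives the time, the measured TCP pose, the force, the opening and the grip force at its end, in the units of the state.
- observe(): the state, without advancing time (a new reading comes with each control period).
- get_image(name): name is "scene" or "top" or "wrist"; returns a dict with "img" (400x640x3 uint8, blue, green, red), "range_z" (400x640 float32, m along the optical axis (not along the pixel's ray), 0 where there is no reading), "camera_matrix" (3x3 intrinsics, pixels), "eye" and "rotation" of the camera in the world. Camera axes: x right, y down, z forward; pixel columns grow to the right and rows downward; lengths in m; the calibration is good to about 2 mm. A picture is of the moment at which its call begins.
- close_job(): hands the job in; it is judged then, once.
Trained networks look in the newest picture that a camera, given by its name, has taken for a name from the list of things; names that differ only in an ending like _2 or _b are one class to them, and where a whole thing is asked for, a point or a joint stands for the part that bears it (a point fixed in the world has none). Each returns a list of dicts, best first, with "conf" (0 to 1); they miss things now and then, are a little off and sometimes report something else, mostly with a low value. They report only what shows in the picture. A call takes as long as a camera call.
- regions_of(camera, query): "mask" (400x640 bool, what is visible of it).
- landmark_of(camera, query): "point" ([x, y, z] in m, in world coordinates, good to about 4 mm: a listed point, or the origin of a listed thing).
The state is a dict: "time_s": time; "q": joint angles; "qvel": joint speeds; "joint_efforts": joint torques, N m; "position": TCP position; "tool_rot": TCP orientation; "ft_force": force on the tool from outside, world axes, zero at the start; "wrist_torque": the same for the moment, N m; "grip_width": finger opening in m; "gripper_force": force on a finger pad.
Only numpy, scipy, OpenCV 4.12 (cv2) and the standard library are available. Lean on these libraries where they do the work, as an engineer would, in place of code of your own. Each camera call takes 0.05 s, during which the arm holds its last target. There are 200 camera calls.

### The job

Clear the three wood offcuts off the raised work board: push them along the board with your fingertips and over its edge, so that they drop into the red scrap bin that stands against the board, not into the grey parts tray on the opposite side. Do not pick any of them up, and leave the wax jar and the block plane where they are.

Things in the scene. Friction and masses are not known exactly. Their poses are not given: they have to be found in the camera images.
- board: Plywood work board, fixed, 340 mm along its own x, 320 mm along its own y, its flat top 60 mm above the bench. Origin: centre of its underside, at bench height. The edges at its own y = +160 and -160 mm are open: the bin stands against one and the tray against the other.
- scrap_bin: Red plastic open bin, fixed to the bench, outside 210 (own x) x 150 (own y) x 45 mm high, walls and floor 5 mm; its rim is 15 mm below the board's top. Its long side lies along one y edge of the board (which of the two varies), axes parallel to the board's, 3 mm from it, up to 30 mm off the middle of that edge. Origin: centre of its underside, at bench height.
- parts_tray: Grey plastic tray of the same size as the scrap bin, fixed against the opposite edge of the board, with three pale finished wooden parts in it that do not come out. No offcut belongs in it. Origin: centre of its underside.
- batten_end: Dark brown rectangular offcut, 44 x 24 x 22 mm high. Loose, about 30 g, starts standing flat on the board. Origin: centre of the face that is underneath at the start. 
- notched_offcut: Reddish-brown notched offcut, 38 (own x) x 30 (own y) x 24 mm high; the upper half is cut away over the 19 mm at its own +x end. Loose, about 30 g, starts standing flat on the board. Origin: centre of the face that is underneath at the start. 
- dowel_end: Blue-painted round offcut of a dowel, standing on end, 32 mm diameter, 26 mm high. Loose, about 30 g, starts standing flat on the board. Origin: centre of the face that is underneath at the start. 
- wax_jar: Small amber jar with black lid, 44 mm diameter, 45 mm high, loose, standing on the board near the near or the far edge (own x about +135 or -135 mm). Leave alone. Origin: centre of its underside.
- plane: Small steel block plane, 44 x 120 mm, 44 mm high with its wooden grips, lying on the board near the edge opposite the jar, its length along the board's y. Loose; leave alone. Origin: centre of its underside.

How it is judged:
By the outcome, as a careful person would: the job done as asked, in the order asked, and still so for the second after the job is handed in, with the robot touching nothing.
It also fails if it takes over 64 s, if anything falls off the work surface, if the arm or the gripper's body presses on something with over 40 N, if the wrist force passes 120 N, or if a joint passes its speed limit or range.

## Working session

There is one attempt and no reset: what is moved stays moved. The work goes in short steps, Python scripts to look and compute and a shell command to move; the robot and the scene stay as the last step left them, time stands still between calls to the robot, and variables do not carry over. Pictures are saved under pics/ and viewed, at most 10 in all, crops included, and the job is handed in when it is done.

```bash
mkdir -p pics; cat > h.py <<'E'
from rig import *
import numpy as np, cv2
def cloud(d):
    K=d["camera_matrix"];z=d["range_z"];v,u=np.mgrid[:400,:640]
    p=np.stack([(u-K[0][2])/K[0][0]*z,(v-K[1][2])/K[1][1]*z,z],-1)
    return p@np.array(d["rotation"]).T+np.array(d["eye"])
def look(cam="top",names=("board","scrap_bin","parts_tray","batten_end","notched_offcut","dowel_end","wax_jar","plane")):
    d=get_image(cam);P=cloud(d);out={}
    for n in names:
        L=landmark_of(cam,n);R=regions_of(cam,n)
        s=n+" "
        if L: s+="lm %s c%.2f "%(np.round(L[0]["point"],3),L[0]["conf"])
        if R:
            m=R[0]["mask"]&(d["range_z"]>0);q=P[m]
            if len(q)>5:
                zt=np.percentile(q[:,2],90);t=q[q[:,2]>zt-.006] 
                r=cv2.minAreaRect((t[:,:2]*1000).astype(np.float32))
                vv,uu=np.nonzero(m)
                s+="reg c%.2f n%d px(%d,%d) ztop %.3f rect c%s size%s ang%.1f"%(R[0]["conf"],m.sum(),uu.mean(),vv.mean(),zt,np.round(r[0],0),np.round(r[1],0),r[2])
        print(s)
    return d
E
python3 - <<'E'
from h import *
d=look("top");cv2.imwrite("pics/top1.png",d["img"])
s=observe();print(s["time_s"],np.round(s["tool_rot"],3))
E
```

```text
board lm [ 0.574  0.029 -0.003] c0.66 reg c0.74 n28451 px(309,194) ztop 0.062 rect c[575.  29.] size[340. 320.] ang10.3
scrap_bin lm [0.515 0.262 0.003] c0.75 reg c0.90 n9005 px(185,219) ztop 0.041 rect c[517. 259.] size[210. 154.] ang10.2
parts_tray lm [ 0.634 -0.199  0.003] c0.85 reg c0.86 n8780 px(433,161) ztop 0.044 rect c[ 632. -200.] size[210. 156.] ang10.2
batten_end lm [0.506 0.035 0.064] c0.89 reg c0.63 n316 px(306,227) ztop 0.084 rect c[503.  34.] size[23. 42.] ang29.1
notched_offcut lm [0.573 0.039 0.06 ] c0.68 reg c0.67 n485 px(349,257) ztop 0.106 rect c[450. -42.] size[35. 38.] ang0.5
dowel_end lm [0.571 0.042 0.059] c0.84 reg c0.64 n279 px(304,188) ztop 0.087 rect c[571.  40.] size[31. 28.] ang0.9
wax_jar lm [ 0.45  -0.041  0.061] c0.78 reg c0.81 n494 px(349,258) ztop 0.106 rect c[449. -42.] size[38. 37.] ang89.8
plane lm [0.718 0.035 0.06 ] c0.94 reg c0.71 n1700 px(308,111) ztop 0.103 rect c[715.  32.] size[22. 93.] ang11.1
0.85 [[-0.929  0.369  0.   ]
 [ 0.369  0.929  0.   ]
 [ 0.     0.    -1.   ]]
```

View pics/top1.png

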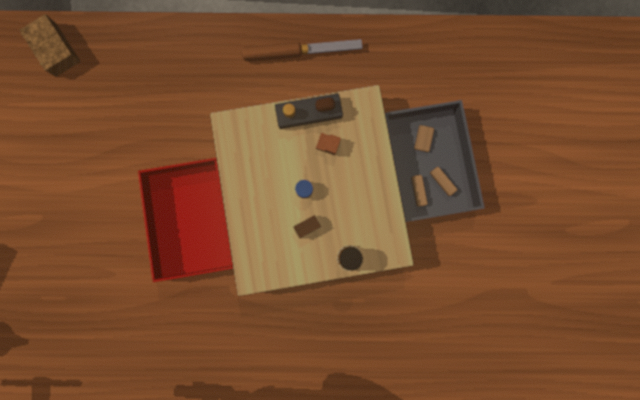

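The board is centred near (575, 29) mm with a yaw of 10.3°. The red bin is on its own +y side (px 185,219) and the tray is opposite. The dowel is at px (304,188), the batten at (307,227) and the notched offcut at (328,144). The network's "notched" region was actually the jar. I'll fly over first and turn the tool so its x axis points along board +y.

```bash
python3 -m pendant '[[[-0.84,-0.527,0],[0,0,0]],[[-0.84,-0.527,0],[0,0,0]],[[-0.84,-0.527,0],[0,0,0]],[[-0.84,-0.527,0],[0,0,0]],[[-0.84,-0.527,0],[0,0,0]],[[-0.84,-0.527,0],[0,0,0]],[[-0.84,-0.527,0],[0,0,0]],[[-0.84,-0.527,0],[0,0,0]]]' 0.25
python3 - <<'E'
from h import *
d=get_image("top");P=cloud(d);q=P[130:160,312:345].reshape(-1,3);q=q[(q[:,2]>.066)&(q[:,2]<.095)]
for lo in(.066,.080):
    t=q[q[:,2]>lo];print(lo,len(t),cv2.minAreaRect((t[:,:2]*1000).astype(np.float32)))
E
```

```text
time_s: 1.85
position: [0.3912, 0.2542, 0.2075]
tool_rot: [[-0.929, 0.369, 0.0], [0.369, 0.929, 0.0], [-0.0, 0.0, -1.0]]
ft_force: [0.1, 0.7, 1.0]
grip_width: 0.0213
gripper_force: 0.0
0.066 365 ((655.3262939453125, -2.8843860626220703), (38.12287521362305, 30.38441276550293), 70.99113464355469)
0.08 187 ((652.4722290039062, -11.520524978637695), (19.842926025390625, 30.133386611938477), 71.09847259521484)
```

```bash
python3 -m pendant '[[[-0.84,-0.527,0],[0,0,0]],[[-0.84,-0.527,0],[0,0,0]],[[-0.84,-0.527,0],[0,0,0]],[[-0.84,-0.527,0],[0,0,0]],[[-0.84,-0.527,0],[0,0,0]],[[-0.84,-0.527,0],[0,0,0]],[[-0.84,-0.527,0],[0,0,0]],[[-0.84,-0.527,0],[0,0,0]]]'
python3 -m pendant '[[[0,0,0],[0,0,0.967]],[[0,0,0],[0,0,0.967]],[[0,0,0],[0,0,0.967]],[[0,0,0],[0,0,0.967]],[[0,0,0],[0,0,0.967]],[[0,0,0],[0,0,0.967]],[[0,0,0],[0,0,0.967]],[[0,0,0],[0,0,0.967]]]'
python3 -m pendant '[[[0,0,0],[0,0,0.967]],[[0,0,0],[0,0,0.967]],[[0,0,0],[0,0,0.967]],[[0,0,0],[0,0,0.967]],[[0,0,0],[0,0,0]],[[0,0,0],[0,0,0]]]'
```

```text
time_s: 2.9
position: [0.5788, -0.0017, 0.2073]
tool_rot: [[-0.929, 0.369, 0.0], [0.369, 0.929, 0.0], [-0.0, 0.0, -1.0]]
ft_force: [-0.5, 0.4, -0.7]
grip_width: 0.0215
gripper_force: 0.0
time_s: 3.9
position: [0.5781, -0.0006, 0.2073]
tool_rot: [[-0.493, 0.87, 0.0], [0.87, 0.493, -0.0], [-0.0, -0.0, -1.0]]
ft_force: [0.6, -0.2, -0.1]
grip_width: 0.0215
gripper_force: 0.0
time_s: 4.65
position: [0.5782, -0.0006, 0.2073]
tool_rot: [[-0.181, 0.983, 0.0], [0.983, 0.181, -0.0], [-0.0, 0.0, -1.0]]
ft_force: [-0.3, 0.4, 0.7]
grip_width: 0.0215
gripper_force: 0.0
```

```bash
python3 -m pendant '[[[0,0,0.875],[0,0,0]],[[0,0,0.875],[0,0,0]],[[0,0,0.875],[0,0,0]],[[0,0,0.85],[0,0,0]],[[0,0,0],[0,0,0]],[[0.3,0,0],[0,0,0]],[[0.35,0,0],[0,0,0]]]'
python3 - <<'E'
from h import *
d=get_image("scene");cv2.imwrite("pics/s1.png",d["img"])
E
```

```text
time_s: 5.52
position: [0.574, 0.0258, 0.0699]
tool_rot: [[-0.179, 0.984, 0.003], [0.984, 0.179, -0.0], [-0.001, 0.003, -1.0]]
ft_force: [-1.0, 0.4, 0.0]
grip_width: 0.0215
gripper_force: 0.0
```

View pics/s1.png

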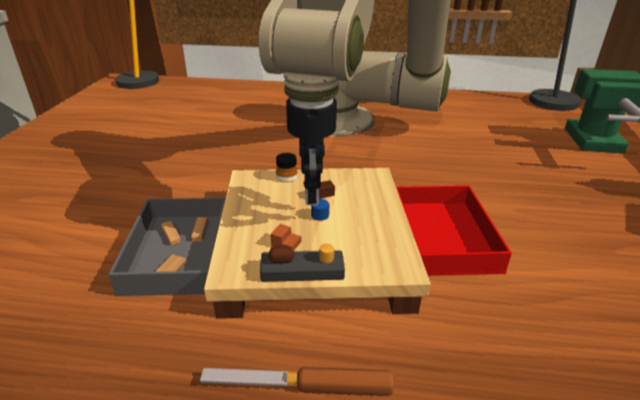

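The tips (px 312,195) are right behind the blue dowel (320,210), aimed at the bin on the right. I'll push it over now.

```bash
python3 -m pendant '[[[0.35,0,0],[0,0,0]],[[0.35,0,0],[0,0,0]],[[0.35,0,0],[0,0,0]],[[0.35,0,0],[0,0,0]],[[0.35,0,0],[0,0,0]],[[0.35,0,0],[0,0,0]],[[0.35,0,0],[0,0,0]],[[0.35,0,0],[0,0,0]]]'
python3 -m pendant '[[[0.35,0,0],[0,0,0]],[[0.35,0,0],[0,0,0]],[[0.35,0,0],[0,0,0]],[[0.2,0,0],[0,0,0]],[[0,0,0],[0,0,0]],[[0,0,-0.8],[0,0,0]],[[0,0,-0.8],[0,0,0]],[[0,0,0],[0,0,0]]]'
python3 - <<'E'
from h import *
d=look("top",("batten_end","dowel_end"));cv2.imwrite("pics/top2.png",d["img"])
E
```

```text
time_s: 6.58
position: [0.5532, 0.1361, 0.0683]
tool_rot: [[-0.179, 0.984, -0.0], [0.984, 0.179, 0.0], [0.0, -0.0, -1.0]]
ft_force: [0.7, -0.3, -0.2]
grip_width: 0.0215
gripper_force: 0.0
time_s: 7.58
position: [0.5457, 0.1841, 0.1346]
tool_rot: [[-0.179, 0.984, 0.005], [0.984, 0.179, 0.0], [-0.0, 0.005, -1.0]]
ft_force: [0.4, -0.3, -0.6]
grip_width: 0.0214
gripper_force: 0.0
batten_end lm [0.5   0.035 0.062] c0.71 reg c0.87 n376 px(306,226) ztop 0.083 rect c[504.  33.] size[24. 44.] ang29.2
dowel_end lm [0.571 0.041 0.058] c0.80 reg c0.57 n242 px(303,189) ztop 0.087 rect c[570.  40.] size[29. 28.] ang2.3
```

View pics/top2.png

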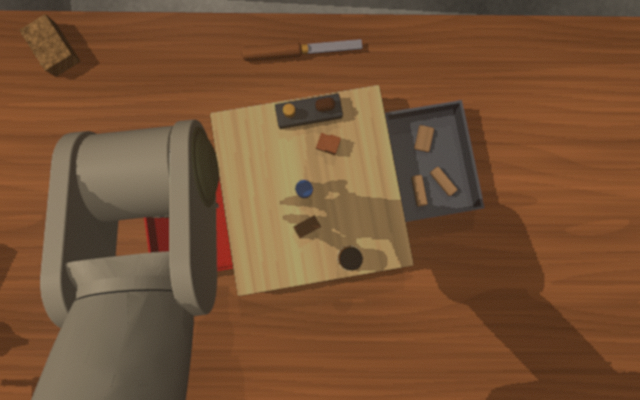

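The dowel (304,189) hasn't moved, so the tips must have passed over it or beside it. I'll measure where the fingertips really are.

```bash
python3 - <<'E'
from h import *
d=get_image("scene");P=cloud(d);s=observe();p=np.array(s["position"]);print(p, np.round(s["q"],1))
R=np.array(s["tool_rot"])
L=(P-p)@R
m=(np.abs(L[...,0])<.05)&(np.abs(L[...,1])<.07)&(L[...,2]<.06)&(L[...,2]>-.12)&(d["range_z"]>0)
for a in np.arange(-.12,.04,.01):
    t=L[m&(L[...,2]>a)&(L[...,2]<=a+.01)]
    if len(t):print(round(a,2),len(t),np.round(t.min(0),3),np.round(t.max(0),3))
w=get_image("wrist")["img"]
v,u=np.nonzero(m);c=d["img"][max(0,v.min()-60):v.max()+60,max(0,u.min()-80):u.max()+80]
c=cv2.resize(c,(480,400));w=cv2.resize(w,(320,200));o=np.zeros((400,800,3),np.uint8);o[:,:480]=c;o[:200,480:]=w
cv2.imwrite("pics/g1.png",o)
E
```

```text
[0.54404548 0.18415534 0.13133236] [ 6.9 27.9 77.4 -0.  74.8 -3.4]
-0.12 268 [-0.02  -0.061 -0.12 ] [ 0.018  0.066 -0.11 ]
-0.11 182 [-0.018 -0.057 -0.11 ] [ 0.016  0.062 -0.1  ]
-0.1 196 [-0.018 -0.048 -0.1  ] [ 0.011  0.056 -0.09 ]
-0.09 119 [-0.017 -0.047 -0.09 ] [ 0.012  0.051 -0.08 ]
-0.08 163 [-0.014 -0.039 -0.08 ] [ 0.011  0.044 -0.07 ]
-0.07 61 [-0.014 -0.025 -0.07 ] [ 0.006  0.031 -0.06 ]
-0.06 107 [-0.012 -0.019 -0.06 ] [ 0.01   0.025 -0.05 ]
-0.05 113 [-0.012 -0.018 -0.05 ] [ 0.01   0.025 -0.04 ]
-0.04 100 [-0.012 -0.018 -0.04 ] [ 0.011  0.024 -0.03 ]
-0.03 45 [-0.011 -0.018 -0.03 ] [ 0.011  0.019 -0.023]
```

View pics/g1.png

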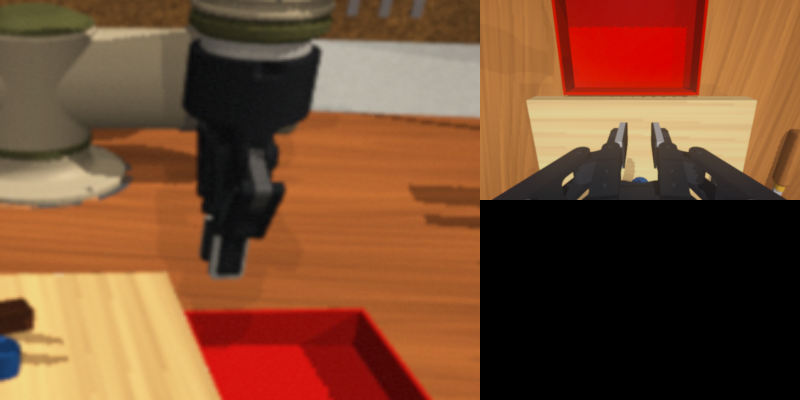

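The tips end about 23 mm short of the reported TCP, so I passed just over the dowel. The lateral position is right. I'll go back and run about 22 mm lower.

```bash
python3 -m pendant '[[[-0.95,0,0],[0,0,0]],[[-0.95,0,0],[0,0,0]],[[-0.95,0,0],[0,0,0]],[[-0.95,0,0],[0,0,0]],[[-0.95,0,0],[0,0,0]],[[0,0,0.8],[0,0,0]],[[0,0,0.8],[0,0,0]],[[0,0,0.45],[0,0,0]]]'
python3 -m pendant '[[[0,0,0],[0,0,0]],[[0,0,0],[0,0,0]]]'
python3 - <<'E'
from h import *
d=get_image("scene");P=cloud(d);s=observe();p=np.array(s["position"]);R=np.array(s["tool_rot"]);L=(P-p)@R
m=(np.abs(L[...,0])<.013)&(np.abs(L[...,1])<.027)&(d["img"].max(-1)<75)&(P[...,2]<.12)
print(p,s["ft_force"],P[m][:,2].min(),np.percentile(P[m][:,2],3))
cv2.imwrite("pics/s2.png",cv2.resize(d["img"][120:320,180:440],(780,600)))
E
```

```text
time_s: 8.93
position: [0.5777, -0.0026, 0.0483]
tool_rot: [[-0.179, 0.984, -0.003], [0.984, 0.179, 0.001], [0.001, -0.003, -1.0]]
ft_force: [0.5, -0.1, -0.4]
grip_width: 0.0212
gripper_force: 0.0
time_s: 9.18
position: [0.5789, -0.0026, 0.051]
tool_rot: [[-0.179, 0.984, 0.001], [0.984, 0.179, -0.0], [-0.0, 0.001, -1.0]]
ft_force: [-0.2, -0.1, 0.1]
grip_width: 0.0213
gripper_force: 0.0
[ 0.57902624 -0.00263708  0.05120564] [ 0.40663736 -0.46462814  0.39513387] 0.07688906445743382 0.0779093182221075
```

View pics/s2.png

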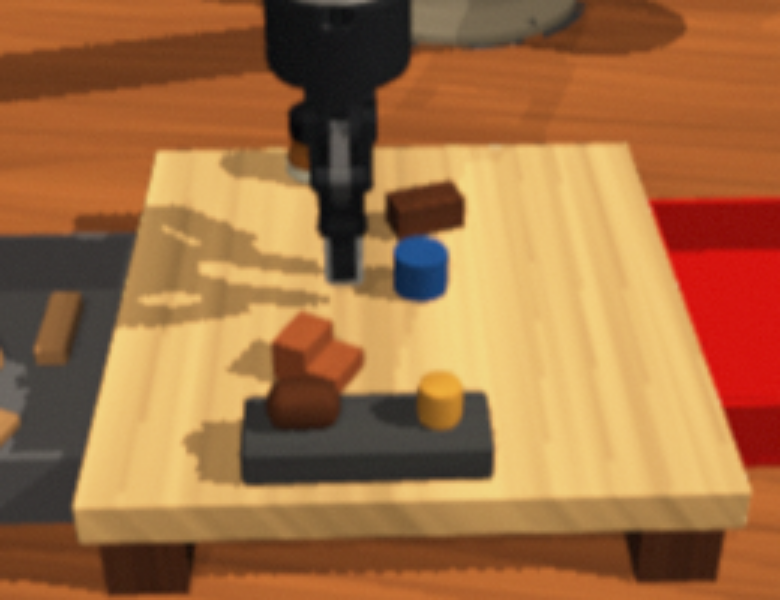

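The tips are about 16 mm above the board, in line with the dowel. I'll go 8 mm lower and then push.

```bash
python3 -m pendant '[[[0,0,0.2],[0,0,0]],[[0.35,0,0],[0,0,0]],[[0.35,0,0],[0,0,0]],[[0.35,0,0],[0,0,0]],[[0.35,0,0],[0,0,0]],[[0.35,0,0],[0,0,0]],[[0.35,0,0],[0,0,0]],[[0.35,0,0],[0,0,0]]]'
python3 - <<'E'
from h import *
look("top",("dowel_end",))
E
```

```text
time_s: 10.22
position: [0.5608, 0.0948, 0.0423]
tool_rot: [[-0.179, 0.984, 0.0], [0.984, 0.179, -0.0], [-0.0, 0.0, -1.0]]
ft_force: [0.1, 0.2, -0.1]
grip_width: 0.0216
gripper_force: 0.1
dowel_end
```

```bash
python3 -m pendant '[[[0.35,0,0],[0,0,0]],[[0.35,0,0],[0,0,0]],[[0.35,0,0],[0,0,0]],[[0.35,0,0],[0,0,0]],[[0.35,0,0],[0,0,0]],[[0.35,0,0],[0,0,0]],[[0.25,0,0],[0,0,0]],[[0,0,0],[0,0,0]]]'
python3 -m pendant '[[[0,0,-0.9],[0,0,0]],[[0,0,-0.9],[0,0,0]],[[-0.945,-0.34,0],[0,0,0]],[[-0.945,-0.34,0],[0,0,0]],[[-0.945,-0.34,0],[0,0,0]],[[-0.945,-0.34,0],[0,0,0]],[[-0.945,-0.34,0],[0,0,0]],[[0,0,0],[0,0,0]]]'
python3 - <<'E'
from h import *
d=look("scene",("dowel_end","batten_end"));cv2.imwrite("pics/s3.png",d["img"])
E
```

```text
time_s: 11.38
position: [0.5438, 0.187, 0.0422]
tool_rot: [[-0.18, 0.984, -0.0], [0.984, 0.18, -0.0], [0.0, -0.0, -1.0]]
ft_force: [0.7, -0.7, -0.0]
grip_width: 0.0214
gripper_force: 0.0
time_s: 12.38
position: [0.5109, -0.0143, 0.1144]
tool_rot: [[-0.175, 0.984, 0.0], [0.984, 0.175, -0.0], [-0.0, -0.0, -1.0]]
ft_force: [0.5, -0.1, -0.6]
grip_width: 0.0213
gripper_force: 0.0
dowel_end lm [0.535 0.24  0.032] c0.87 reg c0.73 n360 px(432,231) ztop 0.032 rect c[534. 238.] size[30. 31.] ang41.9
batten_end lm [0.503 0.032 0.063] c0.77 reg c0.68 n430 px(320,189) ztop 0.082 rect c[504.  34.] size[26. 45.] ang31.4
```

View pics/s3.png

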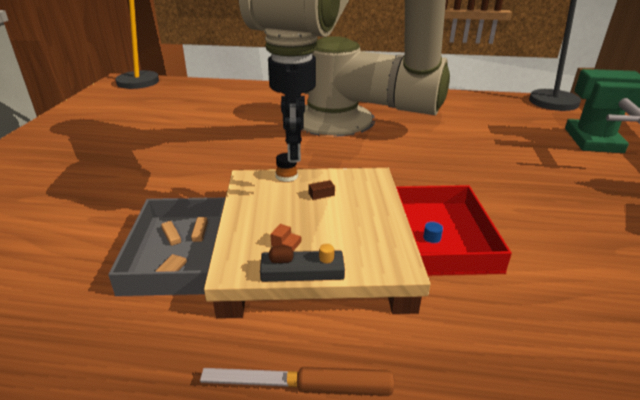

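The dowel is in the red bin (432,231) and the jar and plane are untouched. Next is the batten.

```bash
python3 -m pendant '[[[0,0,0.9],[0,0,0]],[[0,0,0.85],[0,0,0]],[[0,0,0],[0,0,0]],[[0.35,0,0],[0,0,0]],[[0.35,0,0],[0,0,0]],[[0.35,0,0],[0,0,0]],[[0.35,0,0],[0,0,0]],[[0.35,0,0],[0,0,0]]]'
python3 -m pendant '[[[0.35,0,0],[0,0,0]],[[0.35,0,0],[0,0,0]],[[0.35,0,0],[0,0,0]],[[0.35,0,0],[0,0,0]],[[0.35,0,0],[0,0,0]],[[0,0,0],[0,0,0]]]'
python3 - <<'E'
from h import *
look("scene",("batten_end",))
E
```

```text
time_s: 13.62
position: [0.4984, 0.0581, 0.0445]
tool_rot: [[-0.18, 0.984, 0.0], [0.984, 0.18, -0.0], [-0.0, 0.0, -1.0]]
ft_force: [-0.1, -0.3, 0.6]
grip_width: 0.0213
gripper_force: 0.3
time_s: 14.38
position: [0.4856, 0.1269, 0.0443]
tool_rot: [[-0.181, 0.984, -0.0], [0.984, 0.181, 0.0], [0.0, -0.0, -1.0]]
ft_force: [-0.4, 0.5, 0.4]
grip_width: 0.0214
gripper_force: 0.0
batten_end reg c0.76 n299 px(387,185) ztop 0.083 rect c[487. 148.] size[25. 73.] ang66.3
```

```bash
python3 -m pendant '[[[0.35,0,0],[0,0,0]],[[0.35,0,0],[0,0,0]],[[0.35,0,0],[0,0,0]],[[0.15,0,0],[0,0,0]],[[0,0,0],[0,0,0]],[[0,0,-0.9],[0,0,0]],[[0,0,-0.9],[0,0,0]],[[0,0,0],[0,0,0]]]'
python3 -m pendant '[[[-0.904,0.521,0],[0,0,0]],[[-0.904,0.521,0],[0,0,0]],[[-0.904,0.521,0],[0,0,0]],[[-0.904,0.521,0],[0,0,0]],[[-0.904,0.521,0],[0,0,0]],[[-0.904,0.521,0],[0,0,0]],[[-0.904,0.521,0],[0,0,-0.8]],[[0,0,0],[0,0,-0.8]]]'
python3 - <<'E'
from h import *
d=look("scene",("batten_end","notched_offcut"));cv2.imwrite("pics/s4.png",d["img"])
p=np.array(observe()["position"])[:2]*1e3-[575,29];a=np.radians(10.3);print("board",p@[np.cos(a),np.sin(a)],p@[-np.sin(a),np.cos(a)])
E
```

```text
time_s: 15.52
position: [0.4787, 0.173, 0.1186]
tool_rot: [[-0.179, 0.984, 0.005], [0.984, 0.179, 0.001], [-0.0, 0.005, -1.0]]
ft_force: [0.9, -0.2, -0.7]
grip_width: 0.0211
gripper_force: 0.0
time_s: 16.52
position: [0.667, -0.0526, 0.1142]
tool_rot: [[-0.314, 0.95, -0.002], [0.95, 0.314, 0.0], [0.001, -0.002, -1.0]]
ft_force: [-0.1, 0.7, 0.2]
grip_width: 0.0214
gripper_force: 0.0
batten_end lm [0.492 0.21  0.018] c0.82 reg c0.91 n402 px(418,215) ztop 0.030 rect c[497. 215.] size[46. 68.] ang86.7
notched_offcut lm [ 0.652 -0.002  0.06 ] c0.86 reg c0.56 n514 px(284,236) ztop 0.084 rect c[675.  -7.] size[78. 30.] ang11.1
board 75.39975542247208 -93.42207896000433
```

View pics/s4.png

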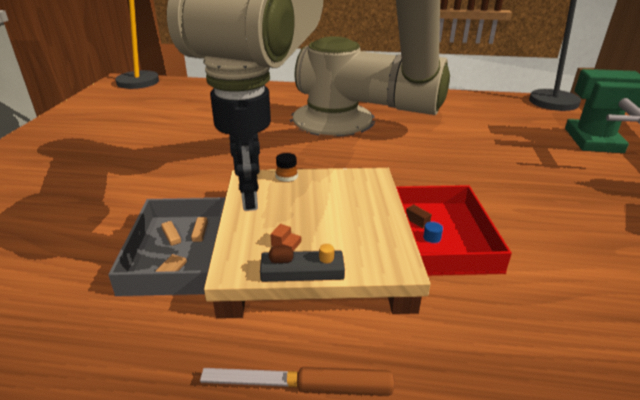

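The batten is in the bin (418,215). The tips are lined up behind the notched offcut (284,236) and clear of the plane.

```bash
python3 -m pendant '[[[0,0,0.9],[0,0,0]],[[0,0,0.82],[0,0,0]],[[0,0,0],[0,0,0]],[[0.3,0,0],[0,0,0]],[[0.3,0,0],[0,0,0]],[[0.3,0,0],[0,0,0]],[[0.3,0,0],[0,0,0]],[[0.3,0,0],[0,0,0]]]'
python3 -m pendant '[[[0.3,0,0],[0,0,0]],[[0.3,0,0],[0,0,0]],[[0.3,0,0],[0,0,0]],[[0.3,0,0],[0,0,0]],[[0.3,0,0],[0,0,0]],[[0.3,0,0],[0,0,0]],[[0,0,0],[0,0,0]]]'
python3 - <<'E'
from h import *
d=look("scene",("notched_offcut","plane"));cv2.imwrite("pics/s5.png",d["img"])
p=np.array(observe()["position"])[:2]*1e3-[575,29];a=np.radians(10.3);print("board",p@[np.cos(a),np.sin(a)],p@[-np.sin(a),np.cos(a)])
E
```

```text
time_s: 17.77
position: [0.6472, 0.0081, 0.0478]
tool_rot: [[-0.315, 0.949, 0.0], [0.949, 0.315, -0.0], [-0.0, 0.0, -1.0]]
ft_force: [0.6, -0.6, 0.4]
grip_width: 0.0215
gripper_force: 0.3
time_s: 18.65
position: [0.6244, 0.0766, 0.0475]
tool_rot: [[-0.316, 0.949, -0.0], [0.949, 0.316, 0.0], [0.0, -0.0, -1.0]]
ft_force: [-0.4, 0.6, -0.2]
grip_width: 0.0216
gripper_force: 0.0
notched_offcut lm [0.616 0.105 0.057] c0.72 reg c0.73 n404 px(356,230) ztop 0.084 rect c[632.  96.] size[15. 60.] ang83.8
plane lm [0.712 0.033 0.063] c0.69 reg c0.86 n2765 px(301,263) ztop 0.101 rect c[715.  33.] size[22. 92.] ang11.5
board 57.296517482993565 36.57998231372991
```

View pics/s5.png

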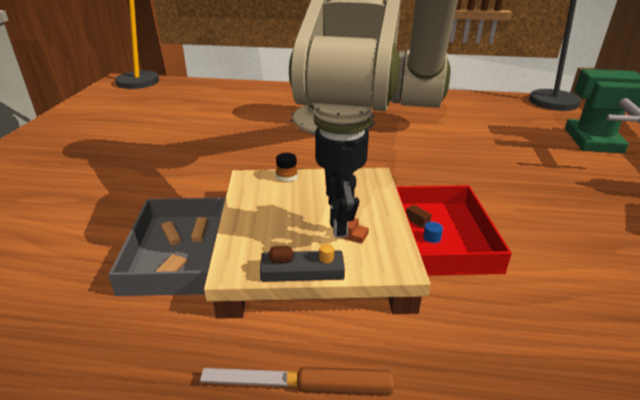

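The notched offcut (356,230) sits squarely in front of the fingers, so I'll keep pushing.

```bash
python3 -m pendant '[[[0.35,0,0],[0,0,0]],[[0.35,0,0],[0,0,0]],[[0.35,0,0],[0,0,0]],[[0.35,0,0],[0,0,0]],[[0.35,0,0],[0,0,0]],[[0.35,0,0],[0,0,0]]]'
python3 -m pendant '[[[0.35,0,0],[0,0,0]],[[0.35,0,0],[0,0,0]],[[0.35,0,0],[0,0,0]],[[0,0,0],[0,0,0]],[[0,0,-0.9],[0,0,0]],[[0,0,-0.9],[0,0,0]],[[0,0,-0.9],[0,0,0]],[[0,0,0],[0,0,0]]]'
python3 - <<'E'
from h import *
d=look("scene",("notched_offcut","batten_end","dowel_end","plane","wax_jar"));cv2.imwrite("pics/s6.png",d["img"])
E
```

```text
time_s: 19.65
position: [0.598, 0.1563, 0.0475]
tool_rot: [[-0.315, 0.949, 0.0], [0.949, 0.315, 0.0], [0.0, 0.0, -1.0]]
ft_force: [0.7, -0.4, 0.1]
grip_width: 0.0212
gripper_force: 0.1
time_s: 20.65
position: [0.5864, 0.195, 0.1584]
tool_rot: [[-0.314, 0.949, 0.006], [0.949, 0.314, 0.001], [-0.001, 0.006, -1.0]]
ft_force: [-1.0, 0.9, -0.3]
grip_width: 0.0214
gripper_force: 0.0
notched_offcut lm [0.587 0.238 0.022] c0.89 reg c0.90 n313 px(438,245) ztop 0.034 rect c[580. 247.] size[31. 17.] ang53.5
batten_end lm [0.493 0.208 0.018] c0.76 reg c0.93 n378 px(418,215) ztop 0.030 rect c[493. 221.] size[64. 33.] ang32.1
dowel_end lm [0.536 0.237 0.033] c0.68 reg c0.58 n309 px(432,230) ztop 0.032 rect c[541. 236.] size[31. 48.] ang73.4
plane lm [0.713 0.033 0.063] c0.87 reg c0.72 n2674 px(301,264) ztop 0.101 rect c[717.  33.] size[22. 92.] ang7.3
wax_jar lm [ 0.448 -0.044  0.06 ] c0.91 reg c0.73 n621 px(285,166) ztop 0.105 rect c[450. -43.] size[40. 38.] ang40.4
```

View pics/s6.png

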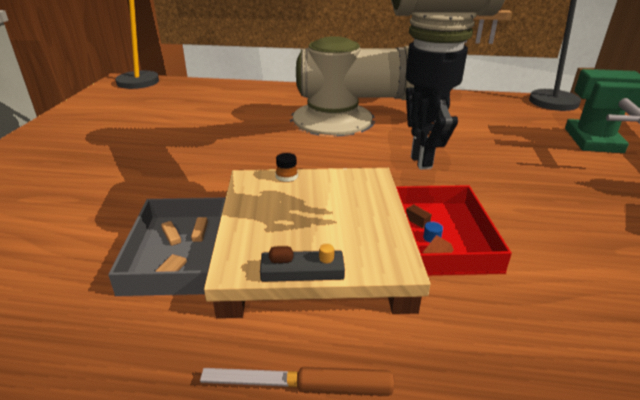

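All three offcuts are in the red bin (418,215; 432,230; 438,245). The jar and plane haven't moved, and the gripper is clear.

```bash
python3 -m pendant '[[[0,0,0],[0,0,0]],[[0,0,0],[0,0,0]]]' >/dev/null; python3 -c "
from rig import *
print(close_job())"
```

```text
the job is handed in; nothing more can be done
None
```

All three offcuts were pushed off the board into the red scrap bin, the wax jar and block plane stayed where they were, and I handed the job in at about 21 s.

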